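Get the small pair out from behind the big frames

ROBOT

A 6-joint arm with a two-finger parallel gripper is mounted at the origin on the work surface. World frame = base frame: x ahead of the robot, y to its left, z up, the work surface at z = 0. Lengths are in mm, angles in rad, forces in N, time in s.
With the tool pointing down it reaches from about 275 to 750 mm from the base axis. Payload 10.2 kg.
Tool frame: the origin (TCP) lies at the very end of the fingers, on their centre line; the grasp point (between the pads) lies 19 mm behind it; z points along the fingers, y is the line along which they close (so a half turn about z gives the same grasp; the last joint's range is limited). The gripper opens to 85 mm and grips with 20 to 120 N. Pads are 22 mm wide; open, the fingers measure 114 mm over their backs; the gripper's body (76 mm by 85 mm) begins 54 mm behind the grasp point. The pads swing forward as they close: fully open they stand 13 mm farther back than shut.
Start: joints at [0.881, 0.313, 1.498, -0, 1.331, -0.223], TCP at [236.279, 468.832, 231.294] pointing down, gripper open.
Joint ranges: [-2.94, 2.94], [-0.97, 2.17], [0.19, 2.56], [-1.23, 4.37], [0.02, 3.11], [-2.88, 2.88]. Speed limits (rad/s): [2.39, 2.39, 3.01, 3.14, 3.14, 3.14].

INTERFACE

Orientations are given as a unit quaternion [w, x, y, z].
In Python, from rig import ctrl gives the robot as it stands.
- The arm moves only by the shell command python3 -m inch 'ROWS' [OPENING] [FORCE]. ROWS is text: rows parted by semicolons, each of 6 numbers parted by spaces: the shift along the tool's x, y, z in mm, then the turn, a rotation vector about the tool's x, y, z in units of 6 degrees (1.0 is 6 degrees). A call has exactly 10 rows; each row shifts and turns the commanded pose from where the row before left it, along the tool's axes as they then stand; what a row does not reach is not made up. A row lasts 1/12 s, in which the tool goes at most 41.7 mm and 7.16 degrees, less where a joint would pass 70% of its speed; a pose out of reach is approached as far as the arm can. A call with a gripper value outside its range is refused whole. OPENING is the opening, from 0 (shut) to 1 (fully open), set as the call begins (- or left out, the last holds). The fingers move at their own pace and stop on an object; FORCE is the grip in N (left out, the last holds). Time passes only in rows, so rows that do not move let the fingers close, or fill a call up. It gives the time, the measured TCP pose, the force, the opening and the grip force at its end, in the units of the state.
- ctrl.sense(): the state, without advancing time (a new reading comes with each control period).
- ctrl.capture(name): name is "scene" or "top" or "wrist"; returns a dict with "image" (420x560x3 uint8, red, green, blue), "intrinsics" (3x3 intrinsics, pixels), "rvec" (rotation vector, rad) and "tvec" (3), from world to camera coordinates, as OpenCV has them. Camera axes: x right, y down, z forward; pixel columns grow to the right and rows downward; lengths in mm; the calibration is good to about 2 mm. A picture is of the moment at which its call begins. There is no depth.
- ctrl.finish_job(): hands the job in; it is judged then, once.
The state is a dict: "time_s": time; "joints": joint angles; "dq": joint speeds; "tau": joint torques, N m; "eef_pos": TCP position; "ee_rot": TCP orientation; "force": force on the tool from outside, world axes, zero at the start; "wrist_torque": the same for the moment, N m; "grip_width": opening from 0.0 (shut) to 1.0 (fully open); "grip_force": force on a finger pad.
Only numpy, scipy, OpenCV 4.12 (cv2) and the standard library are available. Lean on these libraries where they do the work, as an engineer would, in place of code of your own. Each camera call takes 0.05 s, during which the arm holds its last target. There are 200 camera calls.

TASK

A customer is here for the two small frames, the red one and the white one, which stand behind the two tall frames on the plywood stand. First stand both tall frames aside on the grey carpeted board, then stand the small ones upright in the blue tote, one in each compartment, and after that put each tall frame back on the stand just where it stood, square with the stand. The frames are glazed: set each one down gently and upright, let none fall over, and do not push the tape roll and the glue bottle about.

Things in the scene. Friction and masses are not known exactly. Their poses are not given: they have to be found in the camera images.
- oak: tall brown wooden box picture frame, upright: 105 wide, 140 high, 40 deep (mm), about 0.36 kg, stiff. Origin: middle of its underside; z up, y along its width, x along its depth, out of the picture side (away from the robot). Grip it from above across its depth at the top rail; the back and front are flat all the way down. It starts in one of the stand's two near places (robot's side).
- black: tall black box picture frame, same size, weight, axes and grip as the brown one (105 x 140 x 40 mm); it starts in the stand's other near place.
- red: small red box picture frame, upright: 80 wide, 85 high, 36 deep (mm), about 0.2 kg. Origin in the middle of its underside; z up, y along its width, x along its depth; grip as for the tall ones. It stands on the stand behind a tall frame (on the side away from the robot), only some 12 mm from it, too little for a finger.
- white: small white box picture frame, size and axes as the red one (80 x 85 x 36 mm), standing behind the other tall frame.
- stand: finished-work stand, fixed: plywood board 160 (x) by 280 (y) mm, top 18 mm above its origin (middle of its underside, on the bench), a 10 mm thick cheek 34 mm high at each y end. At the start tall frames stand near (-28, 64) and (-28, -64) mm in its frame, small ones near (22, 64) and (22, -64); who is on which side varies. Turned at most 0.25 rad.
- side_board: carpeted side board, fixed: flat, grey, 300 (x) by 250 (y) mm, top 15 mm above its origin (middle of its underside, on the bench). On its strip with y above +35 mm are the tape roll and the glue bottle; the rest is free and takes both tall frames one behind the other, for instance at x = 75 and -75, y = -40 mm in its frame.
- tote: blue open tote, fixed: 300 (x) by 200 (y) by 75 mm high, walls 5 mm; foam floor 15 mm above its origin (middle of its underside, on the bench). A grey foam divider across x = 0, 20 mm thick, its top 60 mm above the bench, leaves two compartments of 135 (x) by 190 (y) mm centred at x = 77 and -77 mm.
- tape: bystander: a roll of tan masking tape, 76 mm across and 24 mm high, lying flat on the side board; origin in the middle of its underside.
- glue: bystander: a yellow glue bottle with a red cap, 54 mm across and 150 mm high, standing on the side board; origin in the middle of its underside.
Not all that is in view belongs to the job. What is shaped like the red but purple is not meant.

How it is judged (in metres and radians):
On the way, in this order (a step that is already met when the one before it is completed fails the run):
1. both tall frames stand upright and released on the carpeted side board (x of oak in the frame of side_board between -0.145 and 0.145 m and y of oak in the frame of side_board between -0.12 and 0.12 m and z of oak in the frame of side_board between 0.008 and 0.022 m and angle between each of oak, black's own z axis and vertical below 0.1 rad and linear speed of each of oak, black below 0.03 m/s and angular speed of each of oak, black below 0.5 rad/s and contact force between the fingers and oak below 0.3 N and x of black in the frame of side_board between -0.145 and 0.145 m and y of black in the frame of side_board between -0.12 and 0.12 m and z of black in the frame of side_board between 0.008 and 0.022 m and contact force between the fingers and black below 0.3 N), for 0.2 s.
2. both small frames stand upright and released in the tote, one in each compartment ((((x of red in the frame of tote between 0.02 and 0.14 m and y of red in the frame of tote between -0.09 and 0.09 m and z of red in the frame of tote between 0.008 and 0.024 m and angle between red's own z axis and vertical below 0.1 rad and linear speed of red below 0.03 m/s and angular speed of red below 0.5 rad/s and contact force between the fingers and red below 0.3 N) and (x of white in the frame of tote between -0.14 and -0.02 m and y of white in the frame of tote between -0.09 and 0.09 m and z of white in the frame of tote between 0.008 and 0.024 m and angle between white's own z axis and vertical below 0.1 rad and linear speed of white below 0.03 m/s and angular speed of white below 0.5 rad/s and contact force between the fingers and white below 0.3 N)) or ((x of red in the frame of tote between -0.14 and -0.02 m and y of red in the frame of tote between -0.09 and 0.09 m and z of red in the frame of tote between 0.008 and 0.024 m and angle between red's own z axis and vertical below 0.1 rad and linear speed of red below 0.03 m/s and angular speed of red below 0.5 rad/s and contact force between the fingers and red below 0.3 N) and (x of white in the frame of tote between 0.02 and 0.14 m and y of white in the frame of tote between -0.09 and 0.09 m and z of white in the frame of tote between 0.008 and 0.024 m and angle between white's own z axis and vertical below 0.1 rad and linear speed of white below 0.03 m/s and angular speed of white below 0.5 rad/s and contact force between the fingers and white below 0.3 N)))), for 0.2 s.
At the end, for the whole second after the job is handed in: Each tall frame stands on the stand within 15 mm of where it stood at the start and turned no more than 0.2 rad from square with the stand; the red and the white frame stand on the tote's foam floor, one in each compartment; all four upright within 0.1 rad, released and at rest (distance of each of oak, black from where it was at the start of the episode below 0.015 m and angle between the x axis of each of oak, black and the x axis of stand, either way round below 0.2 rad and angle between each of oak, black's own z axis and vertical below 0.1 rad and linear speed of each of oak, black below 0.03 m/s and angular speed of each of oak, black below 0.5 rad/s and contact force between the fingers and oak below 0.3 N and contact force between the fingers and black below 0.3 N and (((x of red in the frame of tote between 0.02 and 0.14 m and y of red in the frame of tote between -0.09 and 0.09 m and z of red in the frame of tote between 0.008 and 0.024 m and angle between red's own z axis and vertical below 0.1 rad and linear speed of red below 0.03 m/s and angular speed of red below 0.5 rad/s and contact force between the fingers and red below 0.3 N) and (x of white in the frame of tote between -0.14 and -0.02 m and y of white in the frame of tote between -0.09 and 0.09 m and z of white in the frame of tote between 0.008 and 0.024 m and angle between white's own z axis and vertical below 0.1 rad and linear speed of white below 0.03 m/s and angular speed of white below 0.5 rad/s and contact force between the fingers and white below 0.3 N)) or ((x of red in the frame of tote between -0.14 and -0.02 m and y of red in the frame of tote between -0.09 and 0.09 m and z of red in the frame of tote between 0.008 and 0.024 m and angle between red's own z axis and vertical below 0.1 rad and linear speed of red below 0.03 m/s and angular speed of red below 0.5 rad/s and contact force between the fingers and red below 0.3 N) and (x of white in the frame of tote between 0.02 and 0.14 m and y of white in the frame of tote between -0.09 and 0.09 m and z of white in the frame of tote between 0.008 and 0.024 m and angle between white's own z axis and vertical below 0.1 rad and linear speed of white below 0.03 m/s and angular speed of white below 0.5 rad/s and contact force between the fingers and white below 0.3 N)))); the robot touches nothing.
It fails at once if a frame falls over (tilts more than 0.6 rad) (angle between any of oak, black, red, white's own z axis and vertical above 0.6 rad).
It fails at once if a frame is dropped from more than about 20 mm (let go and moving faster than 0.6 m/s) ((linear speed of oak above 0.6 m/s and contact force between the fingers and oak below 0.3 N) or (linear speed of black above 0.6 m/s and contact force between the fingers and black below 0.3 N) or (linear speed of red above 0.6 m/s and contact force between the fingers and red below 0.3 N) or (linear speed of white above 0.6 m/s and contact force between the fingers and white below 0.3 N)).
It fails at once if the tape roll or the glue bottle is pushed more than 30 mm (distance of any of tape, glue from where it was at the start of the episode above 0.03 m).
It also fails if it takes over 141 s, if anything falls off the work surface, if the arm or the gripper's body presses on something with over 40 N, if the wrist force passes 120 N, or if a joint passes its speed limit or range.

## Working session

There is one attempt and no reset: what is moved stays moved. The work goes in short steps, Python scripts to look and compute and a shell command to move; the robot and the scene stay as the last step left them, time stands still between calls to the robot, and variables do not carry over. Pictures are saved under pics/ and viewed, at most 14 in all, crops included, and the job is handed in when it is done.

```bash
ls; mkdir -p pics; cat > h.py <<'E'
import numpy as np, cv2
from rig import ctrl
def cap(n,f=None):
    c=ctrl.capture(n); im=np.array(c["image"])[:,:,::-1].copy()
    if f: cv2.imwrite("pics/"+f,im); np.savez("pics/"+f[:-4],K=c["intrinsics"],r=c["rvec"],t=c["tvec"],im=im)
    return im,np.array(c["intrinsics"],float),np.array(c["rvec"],float).ravel(),np.array(c["tvec"],float).ravel()
def load(f):
    d=np.load("pics/"+f+".npz"); return d["im"],d["K"].astype(float),d["r"].ravel(),d["t"].ravel()
def ray(C,uv):
    _,K,r,t=C; R=cv2.Rodrigues(r)[0]
    d=R.T@np.linalg.solve(K,[uv[0],uv[1],1.]); return -R.T@t,d/np.linalg.norm(d)
def plane(C,uv,z):
    o,d=ray(C,uv); return o+d*(z-o[2])/d[2]
def tri(C1,u1,C2,u2):
    o1,d1=ray(C1,u1);o2,d2=ray(C2,u2)
    s=np.linalg.lstsq(np.c_[d1,-d2],o2-o1,rcond=None)[0]
    a=o1+d1*s[0];b=o2+d2*s[1]; return (a+b)/2,np.linalg.norm(a-b)
def proj(C,p):
    return cv2.projectPoints(np.array(p,float).reshape(-1,3),C[2],C[3],C[1],None)[0].reshape(-1,2)
E
python3 - <<'E'
from h import *
for n in("scene","top"): 
    C=cap(n,n+"0.png"); print(n,ray(C,(280,210)))
print(ctrl.sense())
E
```

```text
pics
scene (array([1328.45559734,   22.74922195,  969.87873059]), array([-0.65539448, -0.02815284, -0.75476188]))
top (array([ 362.38392562,   10.96469013, 1245.38875333]), array([ 0.13222072,  0.00323364, -0.99121502]))
{'time_s': 0.1, 'joints': array([ 8.80606494e-01,  3.13396758e-01,  1.49836575e+00, -3.15593715e-05,
        1.33100646e+00, -2.23368817e-01]), 'dq': array([-0.00067383, -0.00201139, -0.00315739, -0.00227719, -0.00031564,
       -0.00013748]), 'tau': array([ 3.84844607e-03, -4.12906516e+01, -2.60138744e+01, -1.12254154e-04,
        3.13583674e-03, -1.14447707e-05]), 'eef_pos': array([236.12617619, 468.63939947, 230.78917035]), 'ee_rot': array([-2.45659458e-04,  2.31293193e-01,  9.72883915e-01, -5.34620936e-04]), 'force': array([-0.6980239 , -0.15179374, -0.21696522]), 'wrist_torque': array([ 0.0265947 , -0.03387917,  0.02881737]), 'grip_force': 0.0, 'grip_width': 1.0019301090393684}
```

View pics/scene0.png

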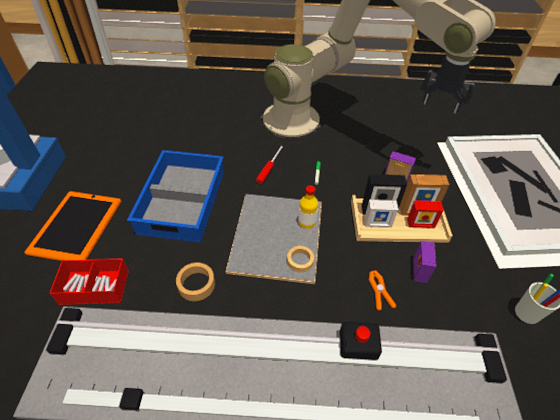

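View pics/top0.png

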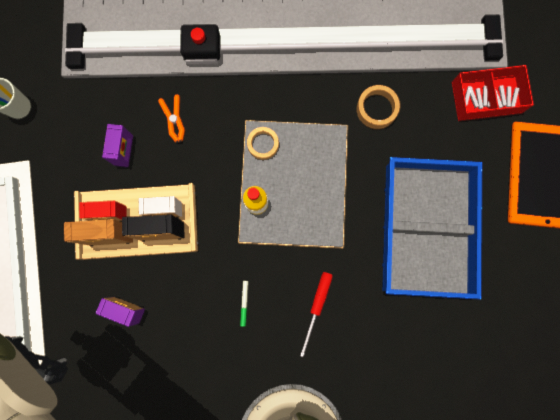

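```bash
python3 - <<'E'
from h import *
T=load("top0")[0][175:270,55:210]; S=load("scene0")[0][145:250,340:460]
a=cv2.resize(T,None,fx=5,fy=5,interpolation=2); cv2.imwrite("pics/c1.png",a)
b=cv2.resize(S,None,fx=5,fy=5,interpolation=2); cv2.imwrite("pics/c2.png",b)
print(load("top0")[1],load("scene0")[1])
E
```

```text
[[521.41493881   0.         281.60962631]
 [  0.         521.41493881 211.73143037]
 [  0.           0.           1.        ]] [[400.35563456   0.         281.84948798]
 [  0.         400.35563456 207.18662244]
 [  0.           0.           1.        ]]
```

View pics/c1.png

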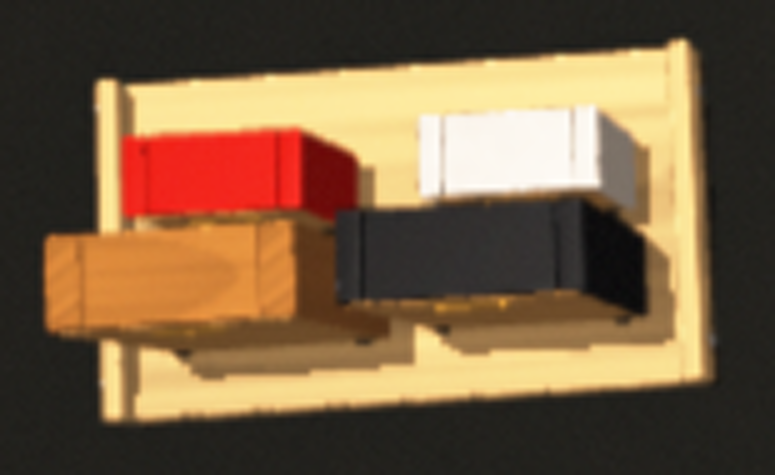

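View pics/c2.png

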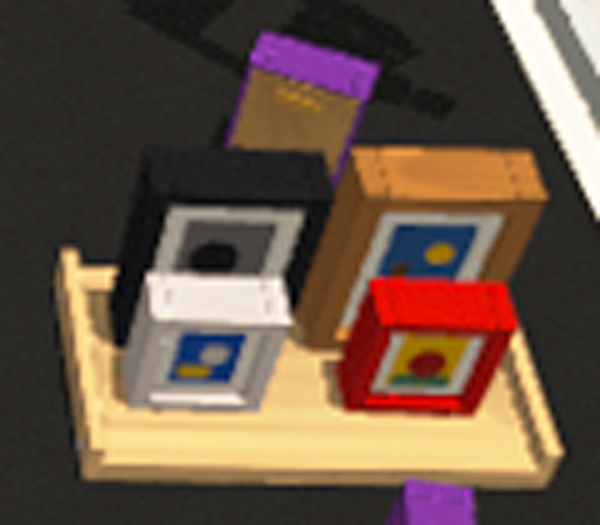

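```bash
cat >> h.py <<'E'
def fit(P,axis_long):
    "centre, yaw of x axis from 4 corners (cyclic), x = short side if axis_long='y'"
    P=np.array(P); c=P.mean(0); e=[np.linalg.norm(P[(i+1)%4]-P[i]) for i in range(4)]
    return c,e
E
python3 - <<'E'
from h import *
T=load("top0");S=load("scene0")
t=lambda p:((p[0]+.5)/5-.5+55,(p[1]+.5)/5-.5+175)
s=lambda p:((p[0]+.5)/5-.5+340,(p[1]+.5)/5-.5+145)
# order: far+y, far-y, near-y, near+y   (top view: TL,TR,BR,BL ; scene: BR,BL,TL,TR)
A={'oak':[(46,237),(293,222),(297,318),(48,332)],'black':[(337,212),(580,200),(586,292),(337,302)],
'red':[(125,137),(297,130),(303,212),(125,215)],'white':[(420,114),(596,108),(603,190),(420,195)]}
B={'oak':[(548,200),(355,192),(350,150),(535,152)],'black':[(332,207),(135,198),(145,150),(325,155)],
'red':[(515,332),(367,328),(372,282),(507,285)],'white':[(292,323),(140,320),(148,275),(285,280)]}
H={'oak':158,'black':158,'red':103,'white':103}
def rep(n,P):
    P=np.array(P);c=P.mean(0);e=[np.linalg.norm((P[(i+1)%4]-P[i])[:2]) for i in range(4)]
    v=(P[0]-P[1]+P[3]-P[2]); w=P[0]+P[1]-P[2]-P[3]
    print(n,c.round(1),'edges',np.round(e),'yaw from y-edges %.3f x-edges %.3f'%(np.arctan2(-v[0],v[1]),np.arctan2(w[1],w[0])))
for k in A:
    r=[tri(T,t(a),S,s(b)) for a,b in zip(A[k],B[k])]
    rep(k+' tri',[x[0] for x in r]); print('   gaps',[round(x[1],1) for x in r],'z',[round(x[0][2]) for x in r])
    rep(k+' plane',[plane(T,t(a),H[k]) for a in A[k]])
for z in(18,34,52): rep('stand z%d'%z,[plane(T,t(p),z) for p in[(98,80),(688,40),(712,382),(103,422)]])
rep('board',[plane(T,p,15) for p in[(245,121),(348,124),(344,247),(239,244)]])
hsv=cv2.cvtColor(T[0],cv2.COLOR_BGR2HSV)
m=cv2.inRange(hsv,(105,150,60),(125,255,255)); m[:, :370]=0;m[:,500:]=0
c=max(cv2.findContours(m,0,2)[0],key=cv2.contourArea); q=cv2.approxPolyDP(cv2.convexHull(c),6,True).reshape(-1,2); print(q.tolist())
rep('tote',[plane(T,p,75) for p in[(391,158),(482,161),(481,298),(386,296)]])
print('glue',plane(T,(254,194),150),'tape',plane(T,(263,143),24))
E
```

```text
oak tri [473.2 416.8 157.9] edges [108.  40. 106.  40.] yaw from y-edges 0.034 x-edges -0.017
   gaps [np.float64(2.9), np.float64(3.8), np.float64(1.4), np.float64(5.9)] z [158, 160, 155, 158]
oak plane [473.1 415.9 158. ] edges [104.  41. 104.  40.] yaw from y-edges 0.039 x-edges 0.059
black tri [481.9 295.  154.2] edges [108.  39. 105.  38.] yaw from y-edges 0.022 x-edges -0.028
   gaps [np.float64(0.0), np.float64(10.3), np.float64(1.3), np.float64(2.5)] z [152, 154, 155, 156]
black plane [481.5 294.9 158. ] edges [102.  39. 104.  38.] yaw from y-edges 0.025 x-edges 0.047
red tri [524.9 420.8  99.7] edges [81. 36. 78. 35.] yaw from y-edges 0.009 x-edges -0.040
   gaps [np.float64(1.3), np.float64(7.5), np.float64(4.1), np.float64(4.8)] z [100, 99, 98, 102]
red plane [524.4 419.3 103. ] edges [76. 37. 79. 35.] yaw from y-edges 0.009 x-edges 0.063
white tri [531.6 288.5 102.5] edges [82. 36. 81. 36.] yaw from y-edges 0.012 x-edges -0.042
   gaps [np.float64(2.9), np.float64(6.6), np.float64(4.3), np.float64(4.0)] z [105, 102, 101, 102]
white plane [531.5 287.8 103. ] edges [78. 37. 81. 36.] yaw from y-edges 0.011 x-edges 0.054
stand z18 [507.8 359.9  18. ] edges [282. 164. 286. 163.] yaw from y-edges 0.047 x-edges 0.059
stand z34 [505.9 355.3  34. ] edges [279. 162. 283. 161.] yaw from y-edges 0.047 x-edges 0.059
stand z52 [503.8 350.2  52. ] edges [274. 160. 278. 159.] yaw from y-edges 0.047 x-edges 0.059
board [591.  -19.8  15. ] edges [251. 299. 248. 300.] yaw from y-edges -0.049 x-edges -0.063
[[391, 157], [482, 162], [480, 299], [382, 289]]
tote [ 472.8 -333.6   75. ] edges [208. 310. 210. 313.] yaw from y-edges -0.047 x-edges -0.079
glue [543.94445459  69.20512165 150.        ] tape [688.55083203  52.70181486  24.        ]
```

The red frame meant is the one on the stand at top (103,210). The purple ones at (118,145) and (120,311) are decoys and don't match. The crop confirms it: oak is in front of red, black in front of white, and all heights check (158 and 103 mm). I'll turn the tool first.

```bash
cat >> h.py <<'E'
from scipy.spatial.transform import Rotation as Ro
def go(x,y,z,yaw=0.03):
    "tool-axis shift + turn to TCP target, tool y along world direction yaw"
    s=ctrl.sense();q=np.array(s["ee_rot"]);R=Ro.from_quat(q[[1,2,3,0]])
    c,n=np.cos(yaw),np.sin(yaw); G=Ro.from_matrix(np.array([[-n,c,0],[c,n,0],[0,0,-1]]).T)
    G=Ro.from_matrix(np.c_[[-n,c,0],[c,n,0],[0,0,-1]])
    print("t%.1f at"%s["time_s"],s["eef_pos"].round(1),"need",R.inv().apply(np.array([x,y,z])-s["eef_pos"]).round(1),
      "turn",((R.inv()*G).as_rotvec()/np.radians(6)).round(2),"grip",round(s["grip_width"],2),round(s["grip_force"],1))
E
python3 -m inch '0 0 0 0 0 1.02;0 0 0 0 0 1.02;0 0 0 0 0 1.02;0 0 0 0 0 1.02;0 0 0 0 0 1.02;0 0 0 0 0 1.02;0 0 0 0 0 1.02;0 0 0 0 0 1.02;0 0 0 0 0 1.02;0 0 0 0 0 1.02' 1
python3 -c "
from h import *
go(482,295,231)"
```

```text
time_s: 0.93
eef_pos: [236.2, 468.7, 230.9]
ee_rot: [0.0, 0.696, 0.718, -0.0]
force: [0.3, -0.5, 0.5]
grip_width: 1.004
grip_force: 0.0
t0.9 at [236.2 468.7 230.9] need [-1.811e+02  2.404e+02 -1.000e-01] turn [-0.01  0.01  0.01] grip 1.0 0.0
```

```bash

python3 -m inch '-20 25 0 0 0 0;-20 27 0 0 0 0;-20 27 0 0 0 0;-20 27 0 0 0 0;-20 27 0 0 0 0;-20 27 0 0 0 0;-20 27 0 0 0 0;-21 27 0 0 0 0;-20 26 0 0 0 0;0 0 0 0 0 0' 1
python3 - <<'E'
from h import *
go(482,295,231)
C=cap("wrist","w1.png"); print(ray(C,(280,210)))
E
```

```text
time_s: 1.77
eef_pos: [486.2, 293.1, 230.4]
ee_rot: [0.0, 0.696, 0.718, -0.0]
force: [-0.8, -0.4, 0.6]
grip_width: 0.998
grip_force: 0.0
t1.8 at [486.2 293.1 230.4] need [ 2.  -4.2 -0.6] turn [0.   0.01 0.01] grip 1.0 0.0
(array([484.34591591, 365.44862633, 372.71999825]), array([ 0.02300028, -0.28655005, -0.95778915]))
```

View pics/w1.png

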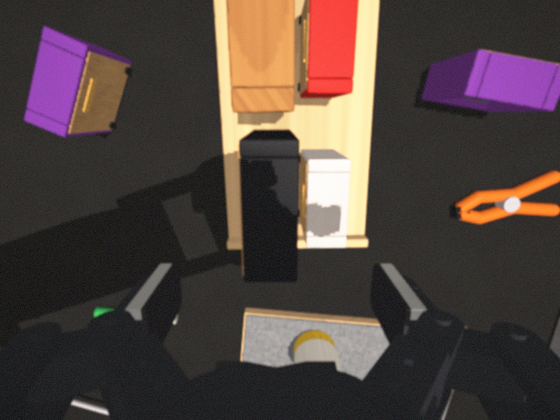

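Wrist view: black top face spans about (241,157) to (297,281), white top (303,160) to (348,246), oak bottom edge near (262,108).

```bash
python3 - <<'E'
from h import *
C=load("w1");T=load("top0")
for p in[(241,157),(299,157),(297,281),(243,281),(232,108),(294,107)]: print(plane(C,p,158).round(1))
for p in[(303,160),(348,160),(346,246),(304,246),(301,93),(352,93)]: print(plane(C,p,103).round(1))
go(481,295,128,.03)
E
```

```text
[462.4 337.  158. ]
[500.8 338.2 158. ]
[504.  246.6 158. ]
[463.9 245.3 158. ]
[456.7 367.8 158. ]
[496.  369.6 158. ]
[508.5 328.8 103. ]
[546. 330. 103.]
[551.5 252.7 103. ]
[513.6 251.5 103. ]
[504.  381.4 103. ]
[544.2 382.6 103. ]
t1.8 at [484.3 294.7 230.4] need [  0.5  -3.1 102.4] turn [-0.01  0.01  0.02] grip 1.0 0.0
```

```bash

python3 -m inch '0.5 -1 12 0 0 0;0.5 -1 12 0 0 0;0.5 0 12 0 0 0;0 0 12 0 0 0;0 0 12 0 0 0;0 0 12 0 0 0;0 0 12 0 0 0;0 0 10 0 0 0;0 0 8 0 0 0;0 0 0 0 0 0' 1
python3 -m inch '0 0 0 0 0 0;0 0 0 0 0 0;0 0 0 0 0 0;0 0 0 0 0 0;0 0 0 0 0 0;0 0 0 0 0 0;0 0 0 0 0 0;0 0 0 0 0 0;0 0 0 0 0 0;0 0 0 0 0 0' 0 50
```

```text
time_s: 2.65
eef_pos: [479.5, 298.1, 127.7]
ee_rot: [-0.001, 0.694, 0.72, -0.001]
force: [-0.1, 0.3, -0.4]
grip_width: 1.002
grip_force: 0.0
time_s: 3.48
eef_pos: [481.1, 298.2, 130.1]
ee_rot: [0.0, 0.694, 0.72, 0.001]
force: [0.5, 1.2, 5.5]
grip_width: 0.46
grip_force: 52.4
```

```bash

python3 -m inch '0 0 -8 0 0 0;0 0 -18 0 0 0;0 0 -20 0 0 0;0 0 -20 0 0 0;0 0 -20 0 0 0;0 0 -20 0 0 0;0 0 -20 0 0 0;0 0 -20 0 0 0;0 0 -14 0 0 0;0 0 -5 0 0 0'
python3 -c "
from h import *
go(664,-64,293,.0)"
```

```text
time_s: 4.32
eef_pos: [480.6, 298.0, 296.2]
ee_rot: [0.0, 0.694, 0.72, 0.001]
force: [-0.3, 0.2, -2.6]
grip_width: 0.464
grip_force: 51.6
t4.3 at [480.6 298.  296.2] need [-368.4  170.3    3.3] turn [ 0.02 -0.01  0.34] grip 0.46 51.6
```

```bash

python3 -m inch '-6 3 0 0 0 0;-14 6 0 0 0 0;-22 10 0 0 0 0;-26 12 0 0 0 0;-26 12 0 0 0 0;-26 12 0 0 0 0;-26 12 0 0 0 0;-26 12 0 0 0 0;-26 12 0 0 0 0;-26 12 0 0 0 0'
python3 -m inch '-26 12 0 0 0 0;-26 12 0 0 0 0;-26 12 0 0 0 0;-24 11 0 0 0 0;-20 9 0 0 0 0;-14 7 0 0 0 0;-8 4 0 0 0 0;0 0 0 0 0 0;0 0 0 0 0 0;0 0 0 0 0 0'
python3 - <<'E'
from h import *
go(664,-64,128,.03); C=cap("wrist","w2.png"); cap("top","t2.png")
E
```

```text
time_s: 5.15
eef_pos: [591.5, 75.9, 292.5]
ee_rot: [-0.001, 0.694, 0.72, -0.001]
force: [0.4, 0.3, -3.8]
grip_width: 0.456
grip_force: 51.4
time_s: 5.98
eef_pos: [663.3, -62.7, 294.0]
ee_rot: [-0.0, 0.694, 0.72, -0.0]
force: [-0.3, 0.1, -2.8]
grip_width: 0.459
grip_force: 51.5
t6.0 at [663.3 -62.7 294. ] need [ -1.4   0.8 166. ] turn [-0.01 -0.    0.07] grip 0.46 51.5
```

View pics/w2.png

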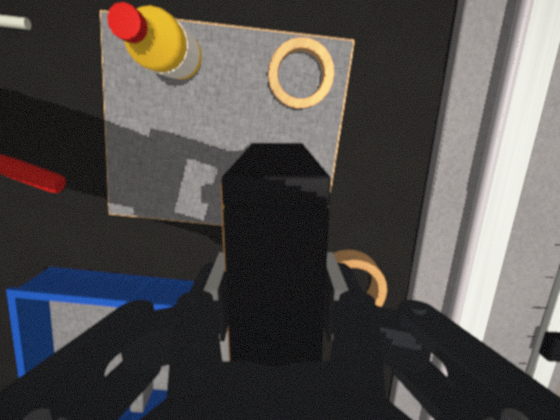

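```bash
python3 - <<'E'
from h import *
C=load("w2");T=load("top0")
for a,b in(((102,10),(239,244)),((352,40),(245,121)),((108,213),(344,247))): print(tri(C,a,T,b),plane(C,a,15).round(1))
E
python3 -m inch '0 0 8 0 0 0;0 0 16 0 0 0;0 0 20 0 0 0;0 0 22 0 0 0;0 0 22 0 0 0;0 0 22 0 0 0;0 0 20 0 0 0;0 0 14 0 0 0;0 0 8 0 0 0;0 0 4 0 0 0'

```

```text
(array([449.3862806 , 117.48769109,   0.72274993]), np.float64(6.235903207972488)) [457.1 116.9  15. ]
(array([748.31502045,  96.57494586,  11.56499015]), np.float64(1.0491124262269524)) [748.   96.2  15. ]
(array([ 434.99306823, -132.5438693 ,   10.16175672]), np.float64(4.750198326147972)) [ 436.9 -128.6   15. ]
time_s: 6.92
eef_pos: [663.1, -63.2, 136.9]
ee_rot: [-0.001, 0.694, 0.72, -0.0]
force: [0.5, -0.3, -2.5]
grip_width: 0.456
grip_force: 51.3
```

```bash

python3 -m inch '0 0 2 0 0 0;0 0 2 0 0 0;0 0 2 0 0 0;0 0 2 0 0 0;0 0 0 0 0 0;0 0 0 0 0 0;0 0 0 0 0 0;0 0 0 0 0 0;0 0 0 0 0 0;0 0 0 0 0 0'
python3 -m inch '0 0 1 0 0 0;0 0 0 0 0 0;0 0 1 0 0 0;0 0 0 0 0 0;0 0 0 0 0 0;0 0 0 0 0 0;0 0 0 0 0 0;0 0 0 0 0 0;0 0 0 0 0 0;0 0 0 0 0 0'
```

```text
time_s: 7.75
eef_pos: [663.7, -63.7, 130.4]
ee_rot: [0.0, 0.694, 0.72, 0.0]
force: [0.5, 0.4, -3.0]
grip_width: 0.46
grip_force: 51.3
time_s: 8.58
eef_pos: [663.7, -63.7, 128.3]
ee_rot: [0.0, 0.694, 0.72, 0.0]
force: [0.6, 0.5, -3.4]
grip_width: 0.455
grip_force: 51.4
```

```bash

for i in 1 2 3; do python3 -m inch '0 0 1 0 0 0;0 0 0 0 0 0;0 0 0 0 0 0;0 0 0 0 0 0;0 0 0 0 0 0;0 0 0 0 0 0;0 0 0 0 0 0;0 0 0 0 0 0;0 0 0 0 0 0;0 0 0 0 0 0' | egrep 'pos|^force'; done
```

```text
eef_pos: [663.6, -63.7, 127.3]
force: [-0.4, -0.2, -3.0]
eef_pos: [663.8, -63.8, 127.1]
force: [-0.3, 0.4, 6.0]
eef_pos: [663.9, -63.7, 127.0]
force: [-3.1, 0.1, 11.5]
```

```bash

python3 -m inch '0 0 0 0 0 0;0 0 0 0 0 0;0 0 0 0 0 0;0 0 0 0 0 0;0 0 0 0 0 0;0 0 0 0 0 0;0 0 -3 0 0 0;0 0 -8 0 0 0;0 0 -16 0 0 0;0 0 -20 0 0 0' 1
python3 -m inch '0 0 -20 0 0 0;0 0 -20 0 0 0;0 0 -20 0 0 0;5 -2 -20 0 0 0;20 -9 -5 0 0 0;30 -11 0 0 0 0;37 -14 0 0 0 0;37 -14 0 0 0 0;37 -14 0 0 0 0;37 -14 0 0 0 0'
python3 - <<'E'
from h import *
go(473,416,231,.035); cap("top","t3.png")
E
```

```text
time_s: 11.92
eef_pos: [663.2, -63.6, 172.5]
ee_rot: [-0.001, 0.694, 0.72, -0.0]
force: [0.3, 0.0, -0.7]
grip_width: 0.998
grip_force: 0.0
time_s: 12.75
eef_pos: [577.4, 137.9, 258.3]
ee_rot: [0.0, 0.694, 0.72, 0.0]
force: [1.4, 0.2, 0.9]
grip_width: 1.0
grip_force: 0.0
t12.8 at [577.4 137.9 258.3] need [281.6 -94.5  27.2] turn [ 0.01 -0.    0.01] grip 1.0 0.0
```

View pics/t3.png

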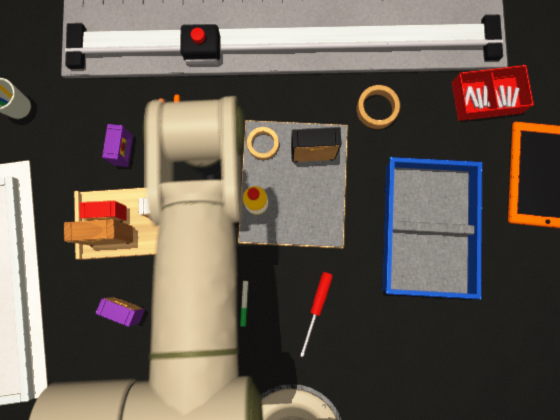

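Black stands upright on the side board at about (316,145), with glue (254,198) and tape (263,143) untouched. Next is oak.

```bash

python3 -m inch '35 -12 0 0 0 0;38 -13 0 0 0 0;38 -13 0 0 0 0;38 -13 0 0 0 0;38 -13 2 0 0 0;36 -12 5 0 0 0;30 -10 10 0 0 0;20 -6 10 0 0 0;8 -2 0 0 0 0;0 0 0 0 0 0'
python3 - <<'E'
from h import *
C=cap("wrist","w3.png"); im=C[0]
go(473,416,128,.035)
hsv=cv2.cvtColor(im,cv2.COLOR_BGR2HSV)
m=cv2.inRange(hsv,(5,130,80),(18,255,255)); c=max(cv2.findContours(m,0,2)[0],key=cv2.contourArea)
print(cv2.boundingRect(c),cv2.approxPolyDP(c,5,True).reshape(-1,2).tolist())
for p in cv2.boxPoints(cv2.minAreaRect(c)): print(p.round(), plane(C,p,158).round(1))
E
```

```text
time_s: 13.63
eef_pos: [473.7, 415.0, 230.5]
ee_rot: [-0.0, 0.694, 0.72, -0.0]
force: [0.3, 0.2, 0.1]
grip_width: 1.001
grip_force: 0.0
t13.7 at [474.6 413.8 231. ] need [  2.2  -1.6 103. ] turn [ 0.01 -0.    0.02] grip 1.0 0.0
(245, 131, 116, 153) [[258, 132], [245, 151], [251, 281], [299, 283], [305, 212], [315, 238], [351, 238], [357, 187], [353, 236], [315, 237], [317, 154], [308, 143], [358, 149], [357, 175], [360, 151], [339, 141], [309, 141], [307, 150], [293, 131]]
[242. 282.] [451.2 366.5 158. ]
[245. 130.] [452.3 476.4 158. ]
[360. 132.] [526.9 477.6 158. ]
[357. 284.] [536.8 367.6 158. ]
```

View pics/w3.png

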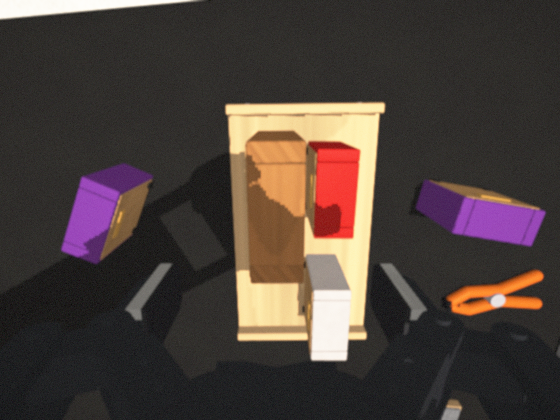

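```bash

python3 - <<'E'
from h import *
C=load("w3")
for p in[(246,154),(307,154),(251,281),(303,282)]: print(plane(C,p,158).round(1))
E
python3 -m inch '1 0 12 0 0 0;1 -1 12 0 0 0;1 0 12 0 0 0;0 0 12 0 0 0;0 0 12 0 0 0;0 0 12 0 0 0;0 0 12 0 0 0;0 0 10 0 0 0;0 0 8 0 0 0;0 0 0 0 0 0' 1
python3 -m inch '0 0 0 0 0 0;0 0 0 0 0 0;0 0 0 0 0 0;0 0 0 0 0 0;0 0 0 0 0 0;0 0 0 0 0 0;0 0 0 0 0 0;0 0 0 0 0 0;0 0 0 0 0 0;0 0 0 0 0 0' 0 50
```

```text
[452.9 460.9 158. ]
[493.2 462.5 158. ]
[457.7 367.4 158. ]
[496.3 368.  158. ]
time_s: 14.52
eef_pos: [473.4, 415.7, 127.2]
ee_rot: [-0.0, 0.695, 0.719, -0.001]
force: [0.5, -0.2, -0.3]
grip_width: 0.998
grip_force: 0.0
time_s: 15.35
eef_pos: [473.7, 417.1, 129.2]
ee_rot: [0.0, 0.694, 0.72, 0.001]
force: [1.6, 0.4, 5.1]
grip_width: 0.454
grip_force: 52.5
```

```bash

python3 -m inch '0 0 -8 0 0 0;0 0 -18 0 0 0;0 0 -20 0 0 0;0 0 -20 0 0 0;0 0 -20 0 0 0;0 0 -20 0 0 0;0 0 -20 0 0 0;0 0 -20 0 0 0;0 0 -14 0 0 0;0 0 -5 0 0 0'
python3 -m inch '-6 0 0 0 0 0;-14 1 0 0 0 0;-22 1 0 0 0 0;-30 2 0 0 0 0;-30 2 0 0 0 0;-30 2 0 0 0 0;-30 2 0 0 0 0;-30 2 0 0 0 0;-30 1 0 0 0 0;-30 1 0 0 0 0'
python3 -m inch '-30 1 0 0 0 0;-30 1 0 0 0 0;-30 1 0 0 0 0;-30 1 0 0 0 0;-30 1 0 0 0 0;-28 1 0 0 0 0;-22 1 0 0 0 0;-14 1 0 0 0 0;-8 0 0 0 0 0;0 0 0 0 0 0'
python3 -c "
from h import *
go(514,-56,132,.035)"
```

```text
time_s: 16.18
eef_pos: [473.3, 416.9, 295.3]
ee_rot: [0.0, 0.694, 0.72, 0.001]
force: [1.0, 0.6, -3.1]
grip_width: 0.458
grip_force: 51.7
time_s: 17.02
eef_pos: [495.4, 163.6, 291.7]
ee_rot: [-0.001, 0.694, 0.72, -0.001]
force: [0.3, -0.4, -2.3]
grip_width: 0.459
grip_force: 51.5
time_s: 17.85
eef_pos: [511.7, -57.3, 292.1]
ee_rot: [-0.001, 0.695, 0.719, -0.001]
force: [0.1, 1.2, -3.7]
grip_width: 0.453
grip_force: 51.5
t17.9 at [511.7 -57.3 292.1] need [  1.1   2.7 160.1] turn [-0.02 -0.01 -0.01] grip 0.45 51.5
```

```bash

python3 -m inch '1 2 8 0 0 0;0 0 16 0 0 0;0 0 20 0 0 0;0 0 24 0 0 0;0 0 24 0 0 0;0 0 24 0 0 0;0 0 20 0 0 0;0 0 14 0 0 0;0 0 8 0 0 0;0 0 3 0 0 0'
python3 -m inch '0 0 2 0 0 0;0 0 0 0 0 0;0 0 0 0 0 0;0 0 0 0 0 0;0 0 0 0 0 0;0 0 0 0 0 0;0 0 0 0 0 0;0 0 0 0 0 0;0 0 0 0 0 0;0 0 0 0 0 0'|egrep 'pos|^force'
```

```text
time_s: 18.68
eef_pos: [513.5, -53.9, 130.8]
ee_rot: [-0.001, 0.694, 0.72, -0.0]
force: [1.0, -0.1, -3.7]
grip_width: 0.459
grip_force: 51.4
eef_pos: [514.2, -55.1, 130.3]
force: [-0.6, -1.0, -3.1]
```

```bash

for i in 1 2 3; do python3 -m inch '0 0 1 0 0 0;0 0 0 0 0 0;0 0 0 0 0 0;0 0 0 0 0 0;0 0 0 0 0 0;0 0 0 0 0 0;0 0 0 0 0 0;0 0 0 0 0 0;0 0 0 0 0 0;0 0 0 0 0 0' | egrep 'pos|^force'; done
```

```text
eef_pos: [514.2, -55.0, 129.3]
force: [-1.0, -0.7, -3.5]
eef_pos: [514.2, -55.0, 128.3]
force: [0.0, -0.2, -3.6]
eef_pos: [514.2, -55.0, 127.3]
force: [0.0, 0.7, -4.7]
```

```bash

for i in 1 2 ; do python3 -m inch '0 0 1 0 0 0;0 0 0 0 0 0;0 0 0 0 0 0;0 0 0 0 0 0;0 0 0 0 0 0;0 0 0 0 0 0;0 0 0 0 0 0;0 0 0 0 0 0;0 0 0 0 0 0;0 0 0 0 0 0' | egrep 'pos|^force'; done
```

```text
eef_pos: [514.2, -55.0, 126.3]
force: [0.5, 1.6, -3.4]
eef_pos: [514.4, -55.1, 126.1]
force: [-2.0, 0.0, 6.6]
```

```bash

python3 -m inch '0 0 0 0 0 0;0 0 0 0 0 0;0 0 0 0 0 0;0 0 0 0 0 0;0 0 0 0 0 0;0 0 0 0 0 0;0 0 -3 0 0 0;0 0 -8 0 0 0;0 0 -16 0 0 0;0 0 -25 0 0 0' 1
python3 -m inch '0 0 -30 0 0 0;0 0 -30 0 0 0;5 0 -30 0 0 0;15 2 -15 0 0 0;25 2 0 0 0 0;35 3 0 0 0 0;38 3 0 0 0 0;38 3 0 0 0 0;38 3 0 0 0 0;38 3 0 0 0 0'
python3 -m inch '38 3 0 0 0 0;32 3 0 0 0 0;22 3 10 0 0 0;14 3 20 0 0 0;6 0 28 0 0 0;0 0 28 0 0 0;0 0 14 0 0 0;0 0 6 0 0 0;0 0 0 0 0 0;0 0 0 0 0 0'
python3 - <<'E'
from h import *
C=cap("wrist","w4.png"); im=C[0]
go(531,290,75,.035)
m=cv2.inRange(cv2.cvtColor(im,cv2.COLOR_BGR2HSV),(0,0,150),(180,60,255)); c=max(cv2.findContours(m,0,2)[0],key=cv2.contourArea)
print(cv2.boundingRect(c),cv2.approxPolyDP(c,4,True).reshape(-1,2).tolist())
E
```

```text
time_s: 24.52
eef_pos: [513.4, -54.8, 177.0]
ee_rot: [-0.002, 0.694, 0.72, -0.001]
force: [-0.4, -1.5, -0.5]
grip_width: 0.998
grip_force: 0.0
time_s: 25.35
eef_pos: [524.6, 179.3, 283.3]
ee_rot: [0.0, 0.694, 0.72, 0.0]
force: [0.9, -0.5, 0.2]
grip_width: 0.999
grip_force: 0.0
time_s: 26.18
eef_pos: [533.4, 289.9, 177.7]
ee_rot: [0.0, 0.694, 0.72, 0.001]
force: [0.2, 0.7, 1.1]
grip_width: 0.999
grip_force: 0.0
t26.2 at [533.5 290.  178. ] need [ 1.00e-01 -2.80e+00  1.03e+02] turn [ 0.02 -0.01  0.01] grip 1.0 0.0
(247, 151, 53, 119) [[255, 152], [247, 165], [251, 268], [296, 268], [299, 164], [290, 151]]
```

View pics/w4.png

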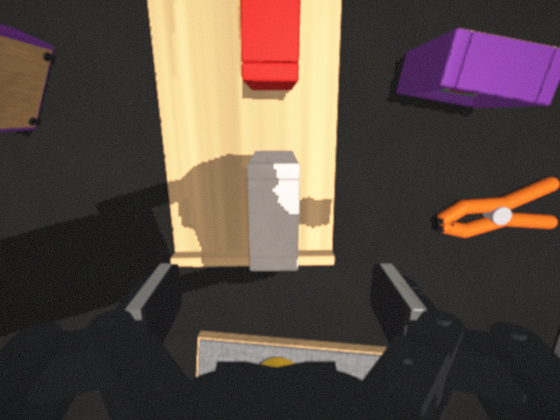

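```bash

python3 -m inch '0 0 8 0 0 0;0 0 14 0 0 0;0 0 16 0 0 0;0 0 16 0 0 0;0 0 16 0 0 0;0 0 12 0 0 0;0 0 10 0 0 0;0 0 6 0 0 0;0 0 3 0 0 0;0 0 0 0 0 0' 1
python3 -m inch '0 0 0 0 0 0;0 0 0 0 0 0;0 0 0 0 0 0;0 0 0 0 0 0;0 0 0 0 0 0;0 0 0 0 0 0;0 0 0 0 0 0;0 0 0 0 0 0;0 0 0 0 0 0;0 0 0 0 0 0' 0 40
python3 -m inch '0 0 -8 0 0 0;0 0 -18 0 0 0;0 0 -24 0 0 0;0 0 -26 0 0 0;0 0 -26 0 0 0;0 0 -26 0 0 0;0 0 -26 0 0 0;0 0 -20 0 0 0;0 0 -10 0 0 0;0 0 0 0 0 0'
python3 -c "
from h import *
go(549,-338,265,.0)"
```

```text
time_s: 27.07
eef_pos: [532.9, 289.9, 75.1]
ee_rot: [-0.0, 0.694, 0.72, -0.0]
force: [-0.9, 0.3, 0.2]
grip_width: 0.997
grip_force: 0.0
time_s: 27.9
eef_pos: [533.0, 289.9, 75.8]
ee_rot: [0.0, 0.694, 0.72, 0.0]
force: [-2.1, -0.1, 5.1]
grip_width: 0.414
grip_force: 40.5
time_s: 28.73
eef_pos: [533.4, 290.0, 261.3]
ee_rot: [0.001, 0.694, 0.72, 0.002]
force: [-0.4, 0.4, -2.1]
grip_width: 0.41
grip_force: 40.7
t28.7 at [533.4 290.  261.3] need [-628.2   -6.9   -4.3] turn [ 0.03 -0.01  0.34] grip 0.41 40.7
```

```bash

python3 -m inch '-6 0 0 0 0 0;-14 0 0 0 0 0;-24 0 0 0 0 0;-34 0 0 0 0 0;-38 0 0 0 0 0;-38 -1 0 0 0 0;-38 -1 0 0 0 0;-38 0 0 0 0 0;-38 -1 0 0 0 0;-38 0 0 0 0 0'
python3 -m inch '-38 -1 0 0 0 0;-38 0 0 0 0 0;-38 -1 0 0 0 0;-38 0 0 0 0 0;-38 -1 0 0 0 0;-38 -1 0 0 0 0;-36 0 0 0 0 0;-30 0 0 0 0 0;-18 0 0 0 0 0;-10 0 0 0 0 0'
python3 -m inch '0 0 0 0 0 0.2;0 0 0 0 0 0.2;0 0 0 0 0 0.2;0 0 0 0 0 0.2;0 0 0 0 0 0.1;0 0 0 0 0 0;0 0 0 0 0 0;0 0 0 0 0 0;0 0 0 0 0 0;0 0 0 0 0 0'
python3 - <<'E'
from h import *
cap("wrist","w5.png");go(549,-338,76,-.06)
E
```

```text
time_s: 29.57
eef_pos: [539.5, -18.8, 257.9]
ee_rot: [-0.001, 0.695, 0.719, -0.001]
force: [0.3, 0.1, -2.7]
grip_width: 0.412
grip_force: 40.6
time_s: 30.4
eef_pos: [546.7, -341.0, 257.1]
ee_rot: [-0.002, 0.695, 0.719, -0.0]
force: [-0.6, 0.4, -3.2]
grip_width: 0.413
grip_force: 40.6
time_s: 31.23
eef_pos: [548.4, -338.0, 259.3]
ee_rot: [-0.0, 0.727, 0.686, 0.0]
force: [0.1, -0.3, -2.2]
grip_width: 0.414
grip_force: 40.6
t31.3 at [ 548.4 -338.   259.3] need [  0.    0.6 183.3] turn [-0.   -0.    0.02] grip 0.41 40.6
```

View pics/w5.png

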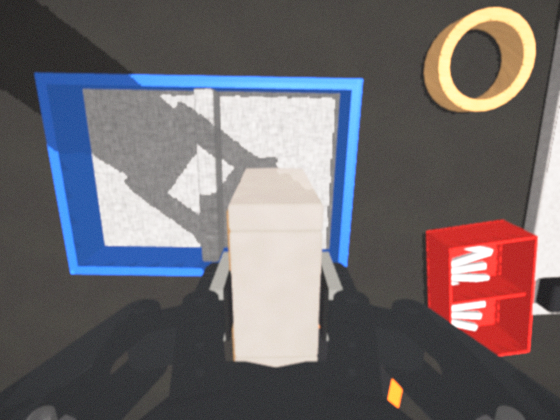

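```bash
python3 - <<'E'
from h import *
C=load("w5");T=load("top0")
P=[]
for a,b in(((363,78),(391,158)),((347,270),(482,161)),((70,275),(481,298)),((37,73),(386,296))):
    p=tri(C,a,T,b); q=plane(C,a,75);P.append(q); print(p[0].round(1),round(p[1],1),q.round(1))
c=np.mean(P,0);print(c)
u=(P[0]+P[1]-P[2]-P[3])[:2];u/=np.linalg.norm(u);print(np.arctan2(u[1],u[0]),c[:2]+77*u,c[:2]-77*u)
print([plane(C,p,15).round() for p in((218,92),(338,96))])
E
```

```text
[ 632.3 -239.4   87.8] 3.1 [ 637.3 -238.4   75. ]
[ 642.7 -485.9  -16.6] 0.3 [ 623.  -437.7   75. ]
[ 313.2 -425.6   75.9] 0.8 [ 312.6 -425.6   75. ]
[ 322.4 -216.4   63.2] 5.0 [ 331.9 -216.1   75. ]
[ 476.17317796 -329.45614378   75.        ]
-0.055954740973780344 [ 553.05266849 -333.76241091] [ 399.29368743 -325.14987665]
[array([ 490., -239.,   15.]), array([ 625., -251.,   15.])]
```

```bash

python3 -m inch '1 2 8 0 0 0;1 2 16 0 0 0;1 0 22 0 0 0;0 0 26 0 0 0;0 0 26 0 0 0;0 0 26 0 0 0;0 0 22 0 0 0;0 0 16 0 0 0;0 0 10 0 0 0;0 0 6 0 0 0'
python3 -m inch '0 0 2 0 0 0;0 0 1 0 0 0;0 0 0 0 0 0;0 0 0 0 0 0;0 0 0 0 0 0;0 0 0 0 0 0;0 0 0 0 0 0;0 0 0 0 0 0;0 0 0 0 0 0;0 0 0 0 0 0'|egrep 'pos|^force'
for i in 1 2 ; do python3 -m inch '0 0 1 0 0 0;0 0 0 0 0 0;0 0 0 0 0 0;0 0 0 0 0 0;0 0 0 0 0 0;0 0 0 0 0 0;0 0 0 0 0 0;0 0 0 0 0 0;0 0 0 0 0 0;0 0 0 0 0 0' | egrep 'pos|^force'; done
```

```text
time_s: 32.12
eef_pos: [552.2, -334.8, 79.6]
ee_rot: [-0.001, 0.727, 0.686, -0.0]
force: [-0.5, 0.2, -2.6]
grip_width: 0.418
grip_force: 40.6
eef_pos: [552.6, -335.3, 78.3]
force: [-0.2, -0.5, -2.0]
eef_pos: [552.6, -335.2, 77.3]
force: [0.4, -0.0, -1.8]
eef_pos: [552.6, -335.2, 76.3]
force: [-0.9, -0.2, -1.8]
```

```bash

for i in 1 2 3 ; do python3 -m inch '0 0 1 0 0 0;0 0 0 0 0 0;0 0 0 0 0 0;0 0 0 0 0 0;0 0 0 0 0 0;0 0 0 0 0 0;0 0 0 0 0 0;0 0 0 0 0 0;0 0 0 0 0 0;0 0 0 0 0 0' | egrep 'pos|^force'; done
```

```text
eef_pos: [552.6, -335.2, 75.3]
force: [-0.2, 0.5, -2.4]
eef_pos: [552.6, -335.2, 74.3]
force: [0.7, 0.8, -2.6]
eef_pos: [552.6, -335.3, 73.3]
force: [-0.9, 0.3, -0.5]
```

```bash

python3 -m inch '0 0 1 0 0 0;0 0 0 0 0 0;0 0 0 0 0 0;0 0 0 0 0 0;0 0 0 0 0 0;0 0 0 0 0 0;0 0 -3 0 0 0;0 0 -8 0 0 0;0 0 -16 0 0 0;0 0 -25 0 0 0' 0.75
python3 -m inch '0 0 -34 0 0 0;0 0 -36 0 0 0;0 0 -36 0 0 0;0 0 -32 0 0 0;10 0 -8 0 0 0;20 -2 0 0 0 0;30 -3 0 0 0 0;38 -3 0 0 0 0;38 -3 0 0 0 0;38 -3 0 0 0 0' 1
python3 -m inch '38 -4 0 0 0 0;38 -4 0 0 0 0;38 -4 0 0 0 0;38 -4 0 0 0 0;38 -4 0 0 0 0;38 -4 0 0 0 0;38 -4 0 0 0 0;38 -3 0 0 0 0;38 -3 0 0 0 0;38 -3 0 0 0 0'
python3 -m inch '38 -4 0 0 0 0;38 -4 0 0 0 0;38 -3 0 0 0 0;34 -3 0 0 0 0;26 -2 0 0 0 0;18 -1 0 0 0 -0.2;8 0 0 0 0 -0.2;0 0 0 0 0 -0.2;0 0 0 0 0 -0.2;0 0 0 0 0 -0.1'
python3 - <<'E'
from h import *
cap("wrist","w6.png");go(525,420,76,.035); cap("scene","s6.png")
E
```

```text
time_s: 37.95
eef_pos: [551.9, -334.7, 123.7]
ee_rot: [-0.002, 0.727, 0.686, -0.0]
force: [-0.1, -0.8, 1.1]
grip_width: 0.752
grip_force: 0.0
time_s: 38.78
eef_pos: [548.2, -158.8, 270.5]
ee_rot: [-0.0, 0.728, 0.686, 0.0]
force: [0.8, 1.2, -0.1]
grip_width: 1.003
grip_force: 0.0
time_s: 39.62
eef_pos: [533.2, 222.9, 270.7]
ee_rot: [0.0, 0.727, 0.686, 0.0]
force: [0.9, -0.6, 0.7]
grip_width: 0.998
grip_force: 0.0
time_s: 40.45
eef_pos: [528.8, 420.3, 270.6]
ee_rot: [0.0, 0.694, 0.72, -0.0]
force: [-0.4, 0.3, 0.3]
grip_width: 0.996
grip_force: 0.0
t40.5 at [528.9 420.2 270.7] need [-1.000e-01 -3.900e+00  1.947e+02] turn [0.   0.   0.01] grip 1.0 0.0
```

View pics/s6.png

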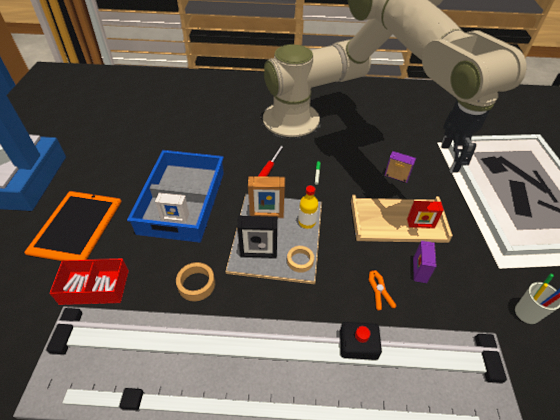

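White stands upright in the tote at (173,207), and both tall frames are upright on the side board. Red, at (425,213), is next.

```bash

python3 - <<'E'
from h import *
C=load("w6");h=cv2.cvtColor(C[0],cv2.COLOR_BGR2HSV)
m=cv2.inRange(h,(0,150,60),(4,255,255))|cv2.inRange(h,(172,150,60),(180,255,255)); m[:100]=0
c=max(cv2.findContours(m,0,2)[0],key=cv2.contourArea); a=cv2.approxPolyDP(c,3,True).reshape(-1,2)
for p in a: print(p,plane(C,p,103).round(1))
E
```

```text
[259 142] [512.1 466.3 103. ]
[254 148] [507.4 460.6 103. ]
[256 225] [510.8 383.4 103. ]
[287 225] [542.2 384.5 103. ]
[290 150] [541.6 459.9 103. ]
[284 142] [535.6 467.2 103. ]
```

```bash

python3 -m inch '1 -1 10 0 0 0;0 -1 20 0 0 0;0 -1 26 0 0 0;0 0 28 0 0 0;0 0 28 0 0 0;0 0 28 0 0 0;0 0 24 0 0 0;0 0 16 0 0 0;0 0 10 0 0 0;0 0 5 0 0 0' 1
python3 -m inch '0 0 0 0 0 0;0 0 0 0 0 0;0 0 0 0 0 0;0 0 0 0 0 0;0 0 0 0 0 0;0 0 0 0 0 0;0 0 0 0 0 0;0 0 0 0 0 0;0 0 0 0 0 0;0 0 0 0 0 0' 0 40
python3 -m inch '0 0 -8 0 0 0;0 0 -18 0 0 0;0 0 -24 0 0 0;0 0 -26 0 0 0;0 0 -26 0 0 0;0 0 -26 0 0 0;0 0 -26 0 0 0;0 0 -20 0 0 0;0 0 -10 0 0 0;0 0 0 0 0 0'
python3 -c "
from h import *
go(399,-325,265,.035)"
```

```text
time_s: 41.38
eef_pos: [524.9, 421.7, 73.6]
ee_rot: [-0.0, 0.695, 0.719, -0.001]
force: [0.2, 0.1, -0.5]
grip_width: 0.996
grip_force: 0.0
time_s: 42.22
eef_pos: [525.8, 422.6, 76.5]
ee_rot: [0.0, 0.694, 0.72, 0.001]
force: [-1.6, -0.7, 6.0]
grip_width: 0.413
grip_force: 41.2
time_s: 43.05
eef_pos: [525.9, 422.6, 261.6]
ee_rot: [0.001, 0.694, 0.72, 0.002]
force: [-0.3, 0.4, -1.8]
grip_width: 0.413
grip_force: 40.3
t43.0 at [525.9 422.6 261.6] need [-742.5 -153.6   -5.1] turn [ 0.03 -0.02  0.01] grip 0.41 40.3
```

```bash

python3 -m inch '-6 -1 0 0 0 0;-14 -3 0 0 0 0;-22 -5 0 0 0 0;-30 -6 0 0 0 0;-36 -7.5 0 0 0 0;-36 -7.5 0 0 0 0;-36 -7.5 0 0 0 0;-36 -7.5 0 0 0 0;-36 -7.5 0 0 0 0;-36 -7.5 0 0 0 0'
python3 -m inch '-36 -7.5 0 0 0 0;-36 -7.5 0 0 0 0;-36 -7.5 0 0 0 0;-36 -7.5 0 0 0 0;-36 -7.5 0 0 0 0;-36 -7.5 0 0 0 0;-36 -7.5 0 0 0 0;-36 -7.5 0 0 0 0;-36 -7.5 0 0 0 0;-36 -7.5 0 0 0 0'
python3 -m inch '-34 -7 0 0 0 0;-28 -6 0 0 0 0;-20 -4 0 0 0 0;-10 -2 0 0 0 0;0 0 0 0 0 0.3;0 0 0 0 0 0.3;0 0 0 0 0 0.3;0 0 0 0 0 0;0 0 0 0 0 0;0 0 0 0 0 0'
python3 - <<'E'
from h import *
cap("wrist","w7.png");go(399,-325,80,-.06)
E
```

```text
time_s: 43.88
eef_pos: [474.2, 130.5, 257.4]
ee_rot: [-0.001, 0.694, 0.72, -0.001]
force: [0.8, -1.1, -1.8]
grip_width: 0.414
grip_force: 40.3
time_s: 44.72
eef_pos: [412.2, -231.3, 257.6]
ee_rot: [-0.001, 0.694, 0.72, -0.0]
force: [0.2, 0.3, -2.3]
grip_width: 0.409
grip_force: 40.3
time_s: 45.55
eef_pos: [398.0, -322.2, 258.8]
ee_rot: [-0.0, 0.727, 0.687, 0.0]
force: [0.5, 0.2, -2.3]
grip_width: 0.417
grip_force: 40.3
t45.6 at [ 398.1 -322.3  259. ] need [ -2.7   1.2 179. ] turn [-0.   -0.    0.03] grip 0.41 40.3
```

View pics/w7.png

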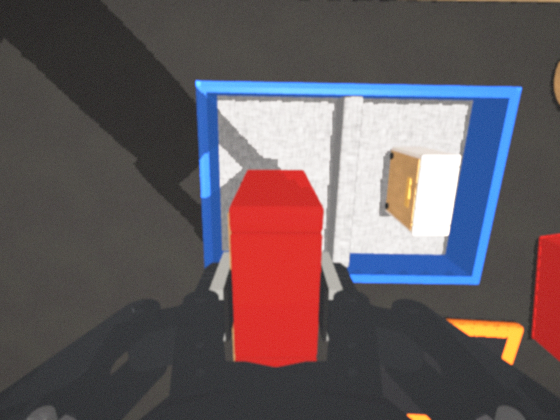

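```bash

python3 -m inch '-1 1 8 0 0 0;-1 0 16 0 0 0;-1 0 22 0 0 0;0 0 26 0 0 0;0 0 26 0 0 0;0 0 26 0 0 0;0 0 22 0 0 0;0 0 16 0 0 0;0 0 10 0 0 0;0 0 6 0 0 0'
python3 -m inch '0 0 2 0 0 0;0 0 1 0 0 0;0 0 1 0 0 0;0 0 0 0 0 0;0 0 0 0 0 0;0 0 0 0 0 0;0 0 0 0 0 0;0 0 0 0 0 0;0 0 0 0 0 0;0 0 0 0 0 0'|egrep 'pos|^force'
for i in 1 2 3; do python3 -m inch '0 0 1 0 0 0;0 0 0 0 0 0;0 0 0 0 0 0;0 0 0 0 0 0;0 0 0 0 0 0;0 0 0 0 0 0;0 0 0 0 0 0;0 0 0 0 0 0;0 0 0 0 0 0;0 0 0 0 0 0' | egrep 'pos|^force'; done
```

```text
time_s: 46.43
eef_pos: [398.6, -325.3, 79.8]
ee_rot: [-0.001, 0.727, 0.686, 0.0]
force: [-0.3, 0.2, -1.6]
grip_width: 0.415
grip_force: 40.4
eef_pos: [399.0, -325.8, 77.3]
force: [0.0, 0.7, -1.2]
eef_pos: [398.9, -325.7, 76.3]
force: [0.6, 0.1, -1.5]
eef_pos: [398.9, -325.7, 75.3]
force: [0.4, 0.4, -2.0]
eef_pos: [398.9, -325.8, 74.3]
force: [-0.3, 0.6, -1.8]
```

```bash

for i in 1 2; do python3 -m inch '0 0 1 0 0 0;0 0 0 0 0 0;0 0 0 0 0 0;0 0 0 0 0 0;0 0 0 0 0 0;0 0 0 0 0 0;0 0 0 0 0 0;0 0 0 0 0 0;0 0 0 0 0 0;0 0 0 0 0 0' | egrep 'pos|^force'; done
```

```text
eef_pos: [399.0, -325.9, 73.5]
force: [-1.4, -0.1, 4.9]
eef_pos: [399.0, -326.0, 73.5]
force: [-4.5, 2.7, 15.3]
```

```bash

python3 -m inch '0 0 0 0 0 0;0 0 0 0 0 0;0 0 0 0 0 0;0 0 0 0 0 0;0 0 0 0 0 0;0 0 0 0 0 0;0 0 -3 0 0 0;0 0 -8 0 0 0;0 0 -16 0 0 0;0 0 -25 0 0 0' 0.75
python3 -m inch '0 0 -34 0 0 0;0 0 -36 0 0 0;0 0 -30 0 0 0;7 2 -5 0 0 0;20 7 0 0 0 0;30 11 0 0 0 0;36 13 0 0 0 0;36 13 0 0 0 0;36 13 0 0 0 0;36 13 0 0 0 0' 1
python3 -m inch '32 12 0 0 0 0;24 9 0 0 0 0;14 5 0 0 0 0;6 2 0 0 0 0;0 0 0 0 0 -0.3;0 0 0 0 0 -0.3;0 0 0 0 0 -0.3;0 0 0 0 0 0;0 0 0 0 0 0;0 0 0 0 0 0'
python3 - <<'E'
from h import *
cap("wrist","w8.png");go(514.3,-55,126,.035); cap("scene","s8.png")
E
```

```text
time_s: 52.27
eef_pos: [398.3, -325.0, 124.0]
ee_rot: [-0.002, 0.727, 0.686, 0.0]
force: [-0.5, -0.3, -0.3]
grip_width: 0.753
grip_force: 0.0
time_s: 53.1
eef_pos: [482.8, -127.3, 229.6]
ee_rot: [0.0, 0.728, 0.686, 0.0]
force: [0.1, -0.1, 0.7]
grip_width: 0.999
grip_force: 0.0
time_s: 53.93
eef_pos: [514.8, -55.4, 229.3]
ee_rot: [0.0, 0.695, 0.719, -0.0]
force: [0.5, 0.2, 0.2]
grip_width: 0.995
grip_force: 0.0
t54.0 at [514.8 -55.3 229.3] need [  0.4  -0.5 103.3] turn [-0.  0. -0.] grip 1.0 0.0
```

View pics/w8.png

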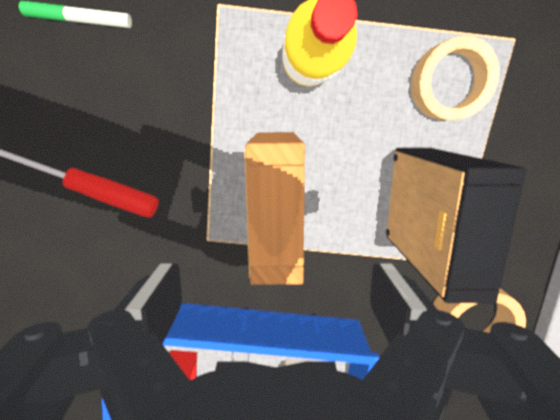

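View pics/s8.png

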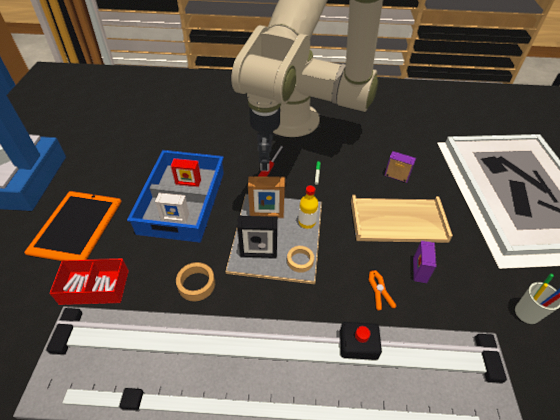

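Red (186,173) and white (172,207) are upright in separate compartments. Oak is centred under the gripper, so I'll pick it up and take it back.

```bash

python3 -m inch '0 -0.5 10 0 0 0;0 0 14 0 0 0;0 0 14 0 0 0;0 0 14 0 0 0;0 0 14 0 0 0;0 0 14 0 0 0;0 0 10 0 0 0;0 0 8 0 0 0;0 0 5 0 0 0;0 0 0 0 0 0' 1
python3 -m inch '0 0 0 0 0 0;0 0 0 0 0 0;0 0 0 0 0 0;0 0 0 0 0 0;0 0 0 0 0 0;0 0 0 0 0 0;0 0 0 0 0 0;0 0 0 0 0 0;0 0 0 0 0 0;0 0 0 0 0 0' 0 50
python3 -m inch '0 0 -8 0 0 0;0 0 -18 0 0 0;0 0 -20 0 0 0;0 0 -22 0 0 0;0 0 -22 0 0 0;0 0 -22 0 0 0;0 0 -20 0 0 0;0 0 -20 0 0 0;0 0 -14 0 0 0;0 0 -5 0 0 0'
python3 -c "
from h import *
go(473.7,417.1,132,.05)"
```

```text
time_s: 54.87
eef_pos: [514.1, -55.0, 125.4]
ee_rot: [-0.001, 0.694, 0.72, -0.0]
force: [-0.9, 0.2, 0.3]
grip_width: 1.001
grip_force: 0.0
time_s: 55.7
eef_pos: [514.9, -55.2, 127.0]
ee_rot: [0.001, 0.694, 0.72, 0.0]
force: [0.7, -0.4, 6.4]
grip_width: 0.457
grip_force: 52.6
time_s: 56.53
eef_pos: [514.5, -55.1, 299.2]
ee_rot: [0.001, 0.694, 0.72, 0.0]
force: [0.5, 0.7, -3.8]
grip_width: 0.458
grip_force: 51.8
t56.5 at [514.5 -55.1 299.2] need [473.4 -24.2 166.8] turn [ 0.02  0.01 -0.13] grip 0.46 51.8
```

```bash

python3 -m inch '6 0 0 0 0 0;14 -1 0 0 0 0;22 -1 0 0 0 0;30 -2 0 0 0 0;30 -2 0 0 0 0;30 -2 0 0 0 0;30 -2 0 0 0 0;30 -1 0 0 0 0;30 -1 0 0 0 0;30 -1 0 0 0 0'
python3 -m inch '30 -1 0 0 0 0;30 -1 0 0 0 0;30 -1 0 0 0 0;30 -2 0 0 0 0;30 -2 0 0 0 0;28 -2 0 0 0 0;20 -1 0 0 0 0;14 -1 0 0 0 0;8 0 0 0 0 0;0 0 0 0 0 0'
python3 -m inch '0 0 8 0 0 0;0 0 16 0 0 0;0 0 20 0 0 0;0 0 24 0 0 0;0 0 24 0 0 0;0 0 24 0 0 0;0 0 20 0 0 0;0 0 14 0 0 0;0 0 8 0 0 0;0 0 3 0 0 0'
python3 -m inch '0 0 0 0 0 0;0 0 0 0 0 0;0 0 0 0 0 0;0 0 0 0 0 0;0 0 0 0 0 0;0 0 0 0 0 0;0 0 0 0 0 0;0 0 0 0 0 0;0 0 0 0 0 0;0 0 0 0 0 0'
python3 -c "
from h import *
go(473.7,417.1,130,.035)"
```

```text
time_s: 57.37
eef_pos: [491.3, 198.1, 295.7]
ee_rot: [-0.001, 0.694, 0.72, -0.001]
force: [1.1, -1.1, -3.7]
grip_width: 0.462
grip_force: 51.6
time_s: 58.2
eef_pos: [472.7, 416.9, 295.6]
ee_rot: [-0.0, 0.694, 0.72, -0.001]
force: [-1.0, -0.6, -4.1]
grip_width: 0.46
grip_force: 51.6
time_s: 59.03
eef_pos: [473.2, 414.6, 134.6]
ee_rot: [-0.0, 0.695, 0.719, -0.001]
force: [-0.4, -0.4, -3.6]
grip_width: 0.459
grip_force: 51.5
time_s: 59.87
eef_pos: [473.5, 415.8, 136.3]
ee_rot: [-0.0, 0.694, 0.72, -0.0]
force: [0.6, -0.1, -2.7]
grip_width: 0.459
grip_force: 51.5
t59.9 at [473.5 415.8 136.3] need [1.3 0.2 6.3] turn [-0.    0.    0.01] grip 0.46 51.5
```

```bash

python3 -m inch '1 0 1 0 0 0;0 0 1 0 0 0;0 0 1 0 0 0;0 0 1 0 0 0;0 0 0 0 0 0;0 0 0 0 0 0;0 0 0 0 0 0;0 0 0 0 0 0;0 0 0 0 0 0;0 0 0 0 0 0'|egrep 'pos|^force'
for i in 1 2 3; do python3 -m inch '0 0 1 0 0 0;0 0 0 0 0 0;0 0 0 0 0 0;0 0 0 0 0 0;0 0 0 0 0 0;0 0 0 0 0 0;0 0 0 0 0 0;0 0 0 0 0 0;0 0 0 0 0 0;0 0 0 0 0 0' | egrep 'pos|^force'; done
```

```text
eef_pos: [473.5, 416.8, 132.3]
force: [0.1, 0.8, -3.3]
eef_pos: [473.5, 416.8, 131.3]
force: [1.1, 0.5, -3.7]
eef_pos: [473.5, 416.8, 130.3]
force: [-0.6, -0.1, -3.2]
eef_pos: [473.7, 416.8, 130.0]
force: [-2.7, -1.5, 5.5]
```

```bash

python3 -m inch '0 0 0 0 0 0;0 0 0 0 0 0;0 0 0 0 0 0;0 0 0 0 0 0;0 0 0 0 0 0;0 0 0 0 0 0;0 0 -3 0 0 0;0 0 -8 0 0 0;0 0 -16 0 0 0;0 0 -25 0 0 0' 1
python3 -m inch '0 0 -26 0 0 0;-6 2 -20 0 0 0;-14 5 -5 0 0 0;-24 9 0 0 0 0;-32 11 0 0 0 0;-36 13 0 0 0 0;-36 13 0 0 0 0;-36 13 0 0 0 0;-36 13 0 0 0 0;-36 13 0 0 0 0'
python3 -m inch '-36 13 0 0 0 0;-36 13 0 0 0 0;-36 13 0 0 0 0;-36 13 0 0 0 0;-36 12 0 0 0 0;-26 9 0 0 0 0;-16 5 0 0 0 0;-8 3 0 0 0 0;0 0 0 0 0 0;0 0 0 0 0 0'
python3 - <<'E'
from h import *
cap("wrist","w9.png");go(663.8,-63.7,127,.035); C=cap("top","t9.png")
E
```

```text
time_s: 64.03
eef_pos: [472.8, 416.3, 180.7]
ee_rot: [-0.0, 0.694, 0.72, -0.002]
force: [0.3, -0.9, 0.8]
grip_width: 0.999
grip_force: 0.0
time_s: 64.87
eef_pos: [574.8, 161.6, 232.0]
ee_rot: [-0.0, 0.694, 0.72, -0.0]
force: [0.8, 0.9, -0.1]
grip_width: 1.0
grip_force: 0.0
time_s: 65.7
eef_pos: [663.5, -62.4, 232.0]
ee_rot: [-0.0, 0.694, 0.72, -0.0]
force: [0.4, -0.3, -0.4]
grip_width: 1.0
grip_force: 0.0
t65.8 at [663.5 -61.8 232.3] need [ -2.    0.3 105.3] turn [-0.   -0.    0.02] grip 1.0 0.0
```

View pics/w9.png

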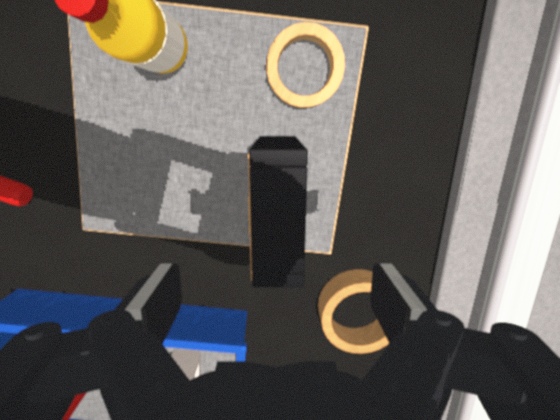

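Black is centred under the gripper. That was my 15th picture, one over the limit of 14, so from here I only check by numbers.

```bash

python3 -m inch '-2 0 10 0 0 0;0 0 14 0 0 0;0 0 14 0 0 0;0 0 14 0 0 0;0 0 14 0 0 0;0 0 14 0 0 0;0 0 12 0 0 0;0 0 9 0 0 0;0 0 4 0 0 0;0 0 0 0 0 0' 1
python3 -m inch '0 0 0 0 0 0;0 0 0 0 0 0;0 0 0 0 0 0;0 0 0 0 0 0;0 0 0 0 0 0;0 0 0 0 0 0;0 0 0 0 0 0;0 0 0 0 0 0;0 0 0 0 0 0;0 0 0 0 0 0' 0 50
python3 -m inch '0 0 -8 0 0 0;0 0 -18 0 0 0;0 0 -20 0 0 0;0 0 -22 0 0 0;0 0 -22 0 0 0;0 0 -22 0 0 0;0 0 -20 0 0 0;0 0 -20 0 0 0;0 0 -14 0 0 0;0 0 -5 0 0 0'
python3 -c "
from h import *
go(481,298.2,132,.035)"
```

```text
time_s: 66.63
eef_pos: [663.5, -64.4, 126.4]
ee_rot: [-0.001, 0.694, 0.72, -0.0]
force: [0.8, -0.1, 0.1]
grip_width: 1.005
grip_force: 0.0
time_s: 67.47
eef_pos: [664.4, -64.9, 128.1]
ee_rot: [0.001, 0.694, 0.72, 0.0]
force: [1.6, 0.5, 5.8]
grip_width: 0.459
grip_force: 52.6
time_s: 68.3
eef_pos: [663.9, -64.7, 300.3]
ee_rot: [0.001, 0.694, 0.72, 0.0]
force: [-0.3, -0.3, -3.9]
grip_width: 0.46
grip_force: 51.8
t68.3 at [663.9 -64.7 300.3] need [ 369.4 -170.1  167.7] turn [0.02 0.01 0.01] grip 0.46 51.8
```

```bash

python3 -m inch '6 -3 0 0 0 0;14 -6 0 0 0 0;22 -10 0 0 0 0;26 -12 0 0 0 0;26 -12 0 0 0 0;26 -12 0 0 0 0;26 -12 0 0 0 0;26 -12 0 0 0 0;26 -12 0 0 0 0;26 -12 0 0 0 0'
python3 -m inch '26 -12 0 0 0 0;26 -12 0 0 0 0;26 -12 0 0 0 0;24 -11 0 0 0 0;20 -9 0 0 0 0;14 -7 0 0 0 0;8 -4 0 0 0 0;0 0 0 0 0 0;0 0 0 0 0 0;0 0 0 0 0 0'
python3 -c "
from h import *
go(481,297.5,132,.035)"
```

```text
time_s: 69.13
eef_pos: [551.1, 156.9, 296.6]
ee_rot: [-0.001, 0.694, 0.72, -0.001]
force: [0.5, 0.3, -3.4]
grip_width: 0.459
grip_force: 51.7
time_s: 69.97
eef_pos: [481.0, 296.1, 297.8]
ee_rot: [-0.0, 0.695, 0.719, -0.0]
force: [0.2, -0.4, -3.0]
grip_width: 0.458
grip_force: 51.7
t70.0 at [481.  296.1 297.8] need [1.500e+00 1.000e-01 1.658e+02] turn [-0.01  0.01  0.  ] grip 0.46 51.7
```

```bash

python3 -m inch '1.5 0 8 0 0 0;0 0 16 0 0 0;0 0 20 0 0 0;0 0 24 0 0 0;0 0 24 0 0 0;0 0 24 0 0 0;0 0 20 0 0 0;0 0 14 0 0 0;0 0 8 0 0 0;0 0 3 0 0 0'
python3 -m inch '0 0 1 0 0 0;0 0 1 0 0 0;0 0 1 0 0 0;0 0 0 0 0 0;0 0 0 0 0 0;0 0 0 0 0 0;0 0 0 0 0 0;0 0 0 0 0 0;0 0 0 0 0 0;0 0 0 0 0 0'|egrep 'pos|^force'
for i in 1 2 3; do python3 -m inch '0 0 1 0 0 0;0 0 0 0 0 0;0 0 0 0 0 0;0 0 0 0 0 0;0 0 0 0 0 0;0 0 0 0 0 0;0 0 0 0 0 0;0 0 0 0 0 0;0 0 0 0 0 0;0 0 0 0 0 0' | egrep 'pos|^force'; done
```

```text
time_s: 70.8
eef_pos: [480.4, 297.8, 135.7]
ee_rot: [-0.001, 0.695, 0.719, -0.001]
force: [-0.3, -0.6, -2.9]
grip_width: 0.46
grip_force: 51.5
eef_pos: [480.7, 298.4, 134.3]
force: [0.4, -0.4, -2.9]
eef_pos: [480.7, 298.4, 133.3]
force: [0.5, 0.6, -2.4]
eef_pos: [480.7, 298.4, 132.3]
force: [-0.1, 0.3, -3.2]
eef_pos: [480.7, 298.4, 131.3]
force: [-0.0, 0.2, -3.6]
```

```bash

for i in 1 2; do python3 -m inch '0 0 1 0 0 0;0 0 0 0 0 0;0 0 0 0 0 0;0 0 0 0 0 0;0 0 0 0 0 0;0 0 0 0 0 0;0 0 0 0 0 0;0 0 0 0 0 0;0 0 0 0 0 0;0 0 0 0 0 0' | egrep 'pos|^force'; done
```

```text
eef_pos: [480.9, 298.5, 131.1]
force: [-2.3, -0.6, 5.9]
eef_pos: [481.0, 298.6, 131.0]
force: [-3.6, -1.5, 13.2]
```

```bash

python3 -m inch '0 0 0 0 0 0;0 0 0 0 0 0;0 0 0 0 0 0;0 0 0 0 0 0;0 0 0 0 0 0;0 0 0 0 0 0;0 0 -3 0 0 0;0 0 -8 0 0 0;0 0 -16 0 0 0;0 0 -25 0 0 0' 1
python3 -m inch '0 0 -26 0 0 0;0 0 -26 0 0 0;0 0 -20 0 0 0;5 -7 0 0 0 0;10 -15 0 0 0 0;18 -26 0 0 0 0;18 -26 0 0 0 0;18 -26 0 0 0 0;18 -26 0 0 0 0;18 -26 0 0 0 0'
python3 -m inch '18 -26 0 0 0 0;18 -26 0 0 0 0;14 -20 0 0 0 0;8 -12 0 0 0 0;4 -5 0 0 0 0;0 0 0 0 0 0;0 0 0 0 0 0;0 0 0 0 0 0;0 0 0 0 0 0;0 0 0 0 0 0'
python3 - <<'E'
from h import *
C=cap("top","t10.png");T=load("top0")
go(236,468,231)
h=[cv2.cvtColor(x[0],cv2.COLOR_BGR2HSV) for x in(T,C)]
def cen(hh,lo,hi,roi):
    x0,y0,x1,y1=roi; m=cv2.inRange(hh,lo,hi)[y0:y1,x0:x1]; M=cv2.moments(m,True); a=cv2.boundingRect(m)
    return round(M['m00']),round(M['m10']/M['m00']+x0,2),round(M['m01']/M['m00']+y0,2),(a[0]+x0,a[1]+y0,a[2],a[3])
for n,lo,hi,roi in[('oak',(5,130,80),(17,255,255),(55,215,125,250)),('black',(0,0,0),(180,255,60),(123,214,184,240)),
  ('glue',(22,150,80),(32,255,255),(235,180,275,222)),('tape',(10,60,120),(30,255,255),(246,124,282,162))]:
    print(n,[cen(x,lo,hi,roi) for x in h])
print('red',cen(h[1],(0,150,60),(4,255,255),(390,165,480,295)),'white',cen(h[1],(0,0,215),(180,40,255),(390,165,480,295)))
E
```

```text
time_s: 76.63
eef_pos: [480.0, 298.1, 180.9]
ee_rot: [-0.001, 0.694, 0.72, -0.002]
force: [0.1, -0.1, 0.4]
grip_width: 0.998
grip_force: 0.0
time_s: 77.47
eef_pos: [323.3, 398.5, 253.4]
ee_rot: [-0.0, 0.694, 0.72, -0.0]
force: [0.3, 0.1, 0.4]
grip_width: 0.997
grip_force: 0.0
time_s: 78.3
eef_pos: [234.6, 456.3, 253.2]
ee_rot: [0.0, 0.695, 0.719, -0.0]
force: [0.5, -0.4, -0.2]
grip_width: 1.0
grip_force: 0.0
t78.3 at [234.5 456.4 253.2] need [11.6  1.9 22.2] turn [-0.    0.    0.05] grip 1.0 0.0
oak [(1707, 95.32, 232.79, (64, 215, 61, 35)), (1609, 94.72, 233.55, (64, 215, 61, 35))]
black [(1063, 153.04, 225.07, (123, 215, 61, 23)), (1017, 152.65, 225.55, (123, 216, 61, 22))]
glue [(283, 255.08, 199.8, (243, 186, 24, 25)), (284, 255.13, 199.86, (243, 186, 24, 25))]
tape [(508, 262.34, 142.09, (247, 126, 32, 33)), (510, 262.33, 142.1, (247, 126, 32, 33))]
red (725, 433.23, 259.68, (411, 251, 45, 18)) white (539, 436.97, 190.51, (420, 183, 35, 16))
```

```bash
python3 -c "
from rig import ctrl
print(ctrl.finish_job())"
```

```text
the job is handed in; nothing more can be done
None
```

The job is handed in: red and white stand one in each tote compartment, oak and black are back on the stand within about 1 pixel (some 2 mm) of where they stood, and the tape and glue did not move; I viewed 15 pictures, one over the limit of 14.

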